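# Wedge the sprung catch of a hat-blocking stand and take the forming block out

### The arm

A 6-joint arm with a two-finger parallel gripper is mounted at the origin on the work surface. World frame = base frame: x ahead of the robot, y to its left, z up, the work surface at z = 0. Lengths are in m, angles in rad, forces in N, time in s.
With the tool pointing down it reaches from about 0.25 to 0.85 m from the base axis. Payload 12.5 kg.
Tool frame: the origin (TCP) lies on the mounting face of the last link; the fingertips stand 186 mm ahead of it and the grasp point (between the pads) lies 167 mm ahead of it; z points along the fingers, y is the line along which they close (so a half turn about z gives the same grasp; the last joint's range is limited). The gripper opens to 93 mm and grips with 3 to 60 N. Pads are 15 mm wide; open, the fingers measure 128 mm over their backs; the gripper's body (75 mm by 188 mm) begins 65 mm behind the grasp point.
Start: joints at [-1.37, 0.351, 1.652, -0, 1.139, -0.085], TCP at [0.155, -0.528, 0.405] pointing down, gripper open.
Joint ranges: [-2.75, 2.75], [-0.79, 2.1], [0.01, 2.65], [-1.57, 4.71], [0.07, 3.14], [-2.87, 2.87]. Speed limits (rad/s): [2.22, 2.22, 2.79, 3.14, 3.14, 3.14].

### API

Orientations are given as a unit quaternion [w, x, y, z].
In Python, from cell import manip gives the robot as it stands. The module is installed in compiled form; this text tells all that it offers.
- The arm moves only by the shell command python3 -m jog 'ROWS' [FORCE]. ROWS is JSON, a list of rows, each an object of numbers: "gripper": the finger opening in mm, from 0 to 93; "dx", "dy", "dz": the shift along the tool's x, y, z scaled (see below); "yaw": the turn about the tool's z scaled (see below). A call has exactly 10 rows; each row shifts and turns the commanded pose from where the row before left it, along the tool's axes as they then stand; what a row does not reach is not made up. The controller multiplies each number of a shift by 200 mm and each number of a turn by 30 degrees. A row lasts 1/10 s, in which the tool goes at most 50 mm and 8.59 degrees, less where a joint would pass 70% of its speed; a pose out of reach is approached as far as the arm can. A call with a number of a shift or a turn outside -1 to 1 is refused whole. A call with a gripper value outside its range is refused whole. The fingers move at their own pace and stop on an object; FORCE is the grip in N (left out, the last holds). Time passes only in rows, so rows that do not move let the fingers close, or fill a call up. It gives the time, the measured TCP pose, the force, the opening and the grip force at its end, in the units of the state.
- manip.get_obs(): the state, without advancing time (a new reading comes with each control period).
- manip.read_camera(name): name is "scene" or "top" or "wrist"; returns the picture (384x512x3 uint8, red, green, blue); there is no depth.
- manip.camera_params(name): a dict with "mtx" (3x3 intrinsics, pixels), "R" (3x3) and "t" (3): a world point X has camera coordinates R X + t; the wrist camera has in their place "tool_from_camera" (4x4, takes a point from camera to tool coordinates, whose origin is the TCP and whose axes are the flange's). Camera axes: x right, y down, z forward; pixel columns grow to the right and rows downward; lengths in m; the calibration is good to about 2 mm. A picture is of the moment at which its call begins: read the wrist's pose just before it. camera_params takes no time and is no camera call.
- manip.sign_off(): hands the job in; it is judged then, once.
The state is a dict: "t": time; "joints": joint angles; "qvel": joint speeds; "joint_efforts": joint torques, N m; "tcp_pos": TCP position; "tcp_rot": TCP orientation; "force": force on the tool from outside, world axes, zero at the start; "ft_torque": the same for the moment, N m; "width": finger opening in m; "grasp_force": force on a finger pad.
Only numpy, scipy, OpenCV 4.12 (cv2) and the standard library are available. Lean on these libraries where they do the work, as an engineer would, in place of code of your own. Each camera call takes 0.05 s, during which the arm holds its last target. There are 200 camera calls.

### The job

Free the wooden forming block from the sloping blocking stand: slide the loose wooden wedge, narrow end first, down the slope between the stand's fixed steel cheek and the roller of its sprung catch, and let go, so that the wedge alone holds the catch open with its nose clear of the block. Then lift the block out by its rib and lay it, base down and without dropping it, in the plywood tray. Leave the wedge where it holds the catch and leave the other things on the table undisturbed.

Things in the scene. Friction and masses are not known exactly. Their poses are not given: they have to be found in the camera images.
- face: Sloping grey face plate of the fixed blocking stand, 245 x 225 mm, leaning back 35 degrees. Origin: on its surface at the middle of the block's seat, 90 mm above the table. x up the slope (away from the robot), y left across it, z square out of it. In mm: plate x -100..145, y -90..135; a steel rim 14 high round the seat at x -53 (lower side), y 49 (left), y -49 (right).
- cheek (a point): Top centre, 36 mm above the face, of the fixed steel cheek that the wedge bears on: an upright block beside the upper left corner of the seat, spanning face x 45..82, y 49..58, z 0..36 mm. The wedge belongs on its left, straight side along face y 58.
- wedge_home (a point): Where the wedge's origin should come to lie, on the face (face x 97, y 81 mm, give or take 10 mm in x): wedge flat on the face, its x up the slope, narrow end down the slope, straight (-y) side on the cheek. Its full 46 mm width is then between cheek and roller, holding the catch open about 0.22 rad; released there, it stays.
- catch (a joint): Angle of the sprung steel catch about its hinge pin (square to the face, at face x -80, y 84 mm); 0 = shut, its nose reaching 15 mm over the left edge of the block's base, grows as its upper end swings left (face +y), limit 0.5. Above 0.17 rad the nose is clear of the block. The spring takes 2 N at the roller to start and 4 N at 0.22 rad. Arm 170 mm long, 12 mm wide, its top 32 mm above the face.
- roller (a point): Top centre, 34 mm above the face, of the round steel roller (24 mm diameter, 26 mm tall, does not turn) near the catch's upper end, 150 mm from the hinge. With the catch shut it is at face x 70, y 82, leaving a 12 mm gap to the cheek; the wedge's taper pushes it to the left.
- nose (a point): Top of the free tip of the catch's nose (a steel tongue 22 mm wide, 8 mm thick), 36 mm above the face; when shut at face x 30, y 30. The tongue spans face z 28..36 mm, so the wedge's 22 mm high narrow part passes beneath it.
- pipe_end (a point): Open end of the fixed brass steam pipe (20 mm thick, 28 mm collar near the end) that rises 98 mm to the right of it and runs level, 278 mm above the table, to 32 mm right of the block's rib, over it. It leaves no room for a gripper pointing straight down on the block, only for one leaning back to the robot, square to the face.
- wedge: The loose wooden wedge, lying on the table, 140 mm long, about 0.13 kg. Origin: on the underside, 35 mm from the wide (butt) end; x along it to the butt, z up. x -40..35: a full-width part 40 mm high with parallel sides y -23..23. From x -40 to the narrow end at x -105: 22 mm high, the +y side tapering in to leave 8 mm (y -23..-15). The -y side is straight all along.
- block: The forming block: pale wood base 100 mm (x) by 90 mm (y) by 22 mm thick, with a rib on top along x, 80 mm long, 24 mm wide, its top 72 mm above the underside. Mass about 0.3 kg. Origin: centre of the underside; z up through the rib. It lies in its seat on the sloping face, x up the slope.
- tray: Open plywood tray for the block (fixed), 200 mm (x) by 170 mm (y) outside, walls 6 mm thick and 28 mm high, floor 6 mm thick. Origin: centre of the underside.
- bar: Bystander: a plain straight wooden bar 150 x 45 x 40 mm, no taper; origin at the centre of the underside.
- brush: Bystander: flat wood-handled brush about 200 mm long, lying behind the stand; origin at its underside near the middle, x along it.
- pins: Bystander: small white bowl, 90 mm across, 40 mm high; origin at the centre of its underside.
- spool: Bystander: thread spool, 52 mm across, 70 mm high; origin at the centre of its underside.
- jar: Bystander: glass jar, 72 mm across, 100 mm high; origin at the centre of its underside.
- mug: Bystander: white mug, 80 mm across, 90 mm high; origin at the centre of its underside.
Not all that is in view belongs to the job. What is shaped like the wedge but pink is not meant.

How it is judged:
On the way, in this order (a step that is already met when the one before it is completed fails the run):
1. the wedge, let go of, holds the catch open, and the block is still in its seat (value of joint catch above 0.17 rad and contact force between each of the fingers, the arm and anything else below 0.1 N and x of wedge in the frame of face between 0.06 and 0.13 m and y of wedge in the frame of face between 0.06 and 0.1 m and z of each of wedge, block in the frame of face below 0.012 m), for 0.2 s.
2. the block is lifted clear of its seat while the wedge holds the catch open (distance between block and face above 0.06 m and value of joint catch above 0.15 rad), for 0.05 s.
At the end, for the whole second after the job is handed in: The block lies at rest, base down (within 7 degrees) on the floor of the tray; the wedge still lies between cheek and roller (its origin at face x 60 to 130 mm, y 60 to 100 mm) and holds the catch open by more than 0.17 rad (z of block in the frame of tray between 0 and 0.013 m and angle between block's own z axis and vertical below 0.12 rad and height (world z) of block below 0.03 m and horizontal distance between block and tray below 0.075 m and linear speed of block below 0.02 m/s and value of joint catch above 0.17 rad and x of wedge in the frame of face between 0.06 and 0.13 m and y of wedge in the frame of face between 0.06 and 0.1 m); the robot touches nothing.
It fails at once if the block is taken out of its seat past a catch that is not held open (distance between block and face above 0.04 m and value of joint catch below 0.12 rad).
It fails at once if the block is dropped (falls freely by more than about 25 mm) (contact force between the fingers and block below 0.05 N and linear speed of block above 0.7 m/s).
It fails at once if a bystander is shoved more than 40 mm or knocked over (distance of any of bar, brush, pins, spool, jar, mug from where it was at the start of the episode above 0.04 m or angle between any of spool, jar, mug's own z axis and vertical above 0.6 rad).
It also fails if it takes over 72 s, if anything falls off the work surface, if the arm or the gripper's body presses on something with over 40 N, if the wrist force passes 120 N, or if a joint passes its speed limit or range.

## Working session

There is one attempt and no reset: what is moved stays moved. The work goes in short steps, Python scripts to look and compute and a shell command to move; the robot and the scene stay as the last step left them, time stands still between calls to the robot, and variables do not carry over. Pictures are saved under pics/ and viewed, at most 10 in all, crops included, and the job is handed in when it is done.

```bash
mkdir -p pics; python3 - <<'E'
from cell import manip
import cv2,numpy as np
np.set_printoptions(precision=4,suppress=True)
a=manip.read_camera("scene");b=manip.read_camera("top")
for n,i in(("scene",a),("top",b)):
    cv2.imwrite(f"pics/{n}_raw.png",i[:,:,::-1])
    p=manip.camera_params(n);print(n,p["mtx"],p["R"],p["t"])
    print("pos",-p["R"].T@p["t"])
    cv2.imwrite(f"pics/{n}1.png",cv2.resize(i[:,:,::-1],(800,600),interpolation=cv2.INTER_CUBIC))
print(manip.camera_params("wrist"));o=manip.get_obs();print(o)
E
```

```text
scene [[427.5911   0.     247.6009]
 [  0.     427.5911 192.51  ]
 [  0.       0.       1.    ]] [[ 0.0778  0.9968 -0.0181]
 [ 0.7467 -0.0703 -0.6615]
 [-0.6606  0.0379 -0.7497]] [-0.0314 -0.2789  1.5515]
pos [ 1.2356 -0.0472  0.9782]
top [[383.8132   0.     256.7305]
 [  0.     383.8132 186.8354]
 [  0.       0.       1.    ]] [[-0.0275 -0.9996 -0.0102]
 [-0.9943  0.0284 -0.1027]
 [ 0.1029  0.0073 -0.9947]] [-0.0063  0.5513  1.3407]
pos [ 0.41   -0.0318  1.3901]
{'mtx': array([[331.341 ,   0.    , 254.4901],
       [  0.    , 331.341 , 188.6809],
       [  0.    ,   0.    ,   1.    ]]), 'tool_from_camera': array([[ 0.001 , -0.9588, -0.2839,  0.0798],
       [ 1.    ,  0.001 ,  0.0003,  0.001 ],
       [-0.0001, -0.2839,  0.9588,  0.0205],
       [ 0.    ,  0.    ,  0.    ,  1.    ]])}
{'t': 0.1, 'joints': array([-1.3696,  0.3512,  1.6523,  0.    ,  1.1391, -0.0846]), 'qvel': array([-0.0004, -0.0025, -0.001 ,  0.0013,  0.0002, -0.001 ]), 'joint_efforts': array([ -0.0006, -49.803 , -28.5705,   0.07  ,   0.0239,  -0.    ]), 'tcp_pos': array([ 0.155 , -0.5276,  0.4043]), 'tcp_rot': array([-0.0005,  0.9898,  0.1424, -0.    ]), 'force': array([0.3272, 0.042 , 0.1914]), 'ft_torque': array([-0.0488, -0.0012, -0.0053]), 'grasp_force': 0.0, 'width': 0.09301342489329326}
```

View pics/scene1.png

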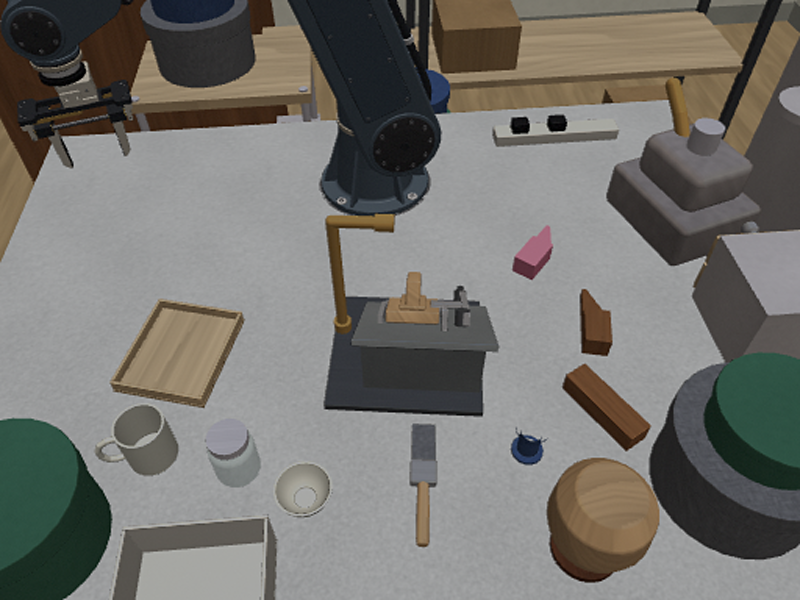

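View pics/top1.png

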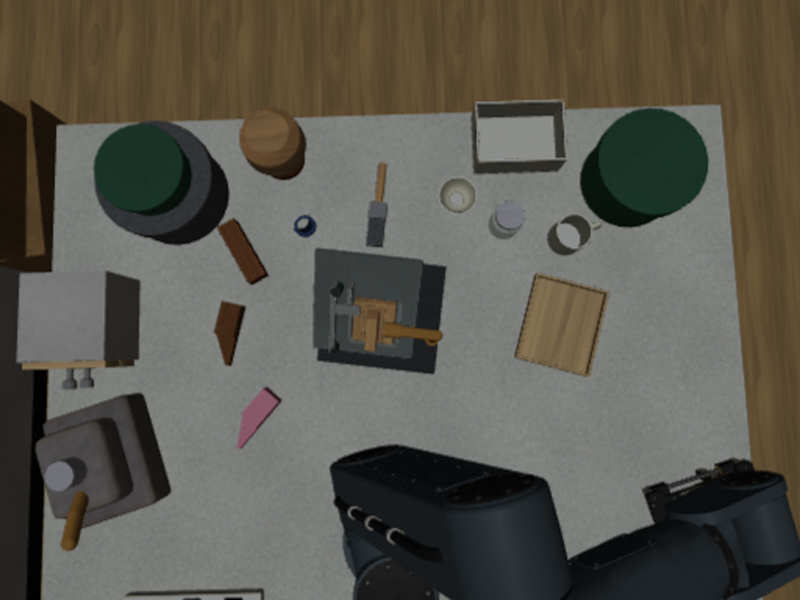

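Candidates in the top view (800-px scale): dark brown tapered piece at (229,333), plain bar at (242,251), pink tapered piece at (258,417). The brown tapered piece fits: it is wood, it has one tapered side and it is not pink. I'll confirm it in an enlarged crop.

```bash
python3 - <<'E'
import cv2,numpy as np
t=cv2.imread("pics/top_raw.png");s=cv2.imread("pics/scene_raw.png")
def crop(im,x,y,w,h,k):
    c=cv2.resize(im[y:y+h,x:x+w],None,fx=k,fy=k,interpolation=cv2.INTER_CUBIC)
    for u in range(x-x%10+10,x+w,10): cv2.line(c,((u-x)*k,0),((u-x)*k,4 if u%50 else 12),(0,255,255),1)
    for v in range(y-y%10+10,y+h,10): cv2.line(c,(0,(v-y)*k),(4 if v%50 else 12,(v-y)*k),(0,255,255),1)
    return c
A=np.zeros((600,800,3),np.uint8)
def put(c,x,y): A[y:y+c.shape[0],x:x+c.shape[1]]=c
put(crop(t,195,155,95,86,4),0,0)     # x=195+u/4 y=155+v/4
put(crop(s,205,130,130,114,3),400,0)  # x=205+(u-400)/3, y=130+v/3
put(crop(t,130,185,50,60,4),0,350)
put(crop(t,325,170,70,75,3),210,350)
put(crop(s,360,180,40,50,5),430,350)
A=A[:600]
cv2.imwrite("pics/comp.png",A)
E
```

```text
(no output)
```

View pics/comp.png

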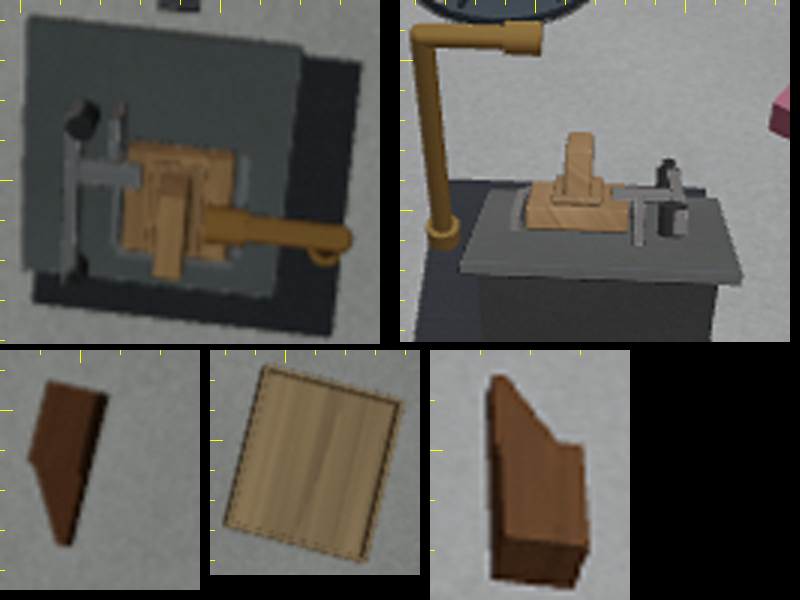

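```bash
cat > h.py <<'E'
import numpy as np
from cell import manip
from scipy.spatial.transform import Rotation as R
from scipy.optimize import least_squares
P={n:manip.camera_params(n) for n in("top","scene")}
def proj(n,X):
    p=P[n];c=np.asarray(X)@p["R"].T+p["t"];c=c@p["mtx"].T;return c[:,:2]/c[:,2:]
def ray(n,uv,z):
    p=P[n];d=p["R"].T@np.linalg.solve(p["mtx"],[*uv,1]);o=-p["R"].T@p["t"];return o+d*(z-o[2])/d[2]
def fit(make,obs,x0):
    f=lambda q:np.concatenate([(proj(n,[make(q)@[*m,1]])[0]-uv) for n,m,uv in obs])
    s=least_squares(f,x0,loss='soft_l1');return s.x,s.fun.reshape(-1,2)
def T(rot,t):
    M=np.eye(4);M[:3,:3]=rot.as_matrix();M[:3,3]=t;return M[:3]
flat=lambda q:T(R.from_euler('z',q[2]),[q[0],q[1],0])
face=lambda q:T(R.from_euler('ZY',[q[2],-np.radians(35)]),[q[0],q[1],.09])
E
python3 - <<'E'
from h import *
np.set_printoptions(precision=4,suppress=True)
a=lambda u,v:(195+u/4,155+v/4); b=lambda u,v:(205+(u-400)/3,130+v/3)
w=lambda u,v:(130+u/4,185+(v-350)/4); tr=lambda u,v:(325+(u-210)/3,170+(v-350)/3); ws=lambda u,v:(360+(u-430)/5,180+(v-350)/5)
F,r=fit(face,[("top",(.145,.135,0),a(27,15)),("top",(.145,-.09,0),a(301,46)),("top",(-.1,-.09,0),a(275,297)),("top",(-.1,.135,0),a(22,270)),
 ("scene",(.145,-.09,0),b(462,265)),("scene",(.145,.135,0),b(738,275)),("scene",(-.1,-.09,0),b(490,190)),("scene",(-.1,.135,0),b(715,195))],[.45,0,0])
print("face",F,np.degrees(F[2]));print(r.round(1).tolist())
for n,X in dict(roller=(.07,.082,.034),nose=(.03,.03,.036),cheek=(.0635,.0535,.036),ribhi=(.04,0,.072),riblo=(-.04,0,.072)).items():
    Xw=face(F)@[*X,1];pt=proj("top",[Xw])[0];ps=proj("scene",[Xw])[0]
    print(n,Xw,"topcrop",(pt-[195,155])*4,"scenecrop",(ps-[205,130])*3+[400,0])
W,r=fit(flat,[("top",(.035,.023,.04),w(48,380)),("top",(-.04,.023,.04),w(28,460)),("top",(.035,-.023,.04),w(98,391)),("top",(-.105,-.019,.022),w(65,545)),("top",(.035,-.023,0),w(107,397)),
 ("scene",(.035,-.023,.04),ws(502,540)),("scene",(.035,.023,.04),ws(588,545)),("scene",(.035,-.023,0),ws(493,578)),("scene",(.035,.023,0),ws(575,587)),("scene",(-.04,.023,.04),ws(582,445))],[.45,.3,0])
print("wedge",W,np.degrees(W[2]));print(r.round(1).tolist())
Q,r=fit(flat,[("top",(.1,.085,.028),tr(263,366)),("top",(.1,-.085,.028),tr(402,402)),("top",(-.1,-.085,.028),tr(367,561)),("top",(-.1,.085,.028),tr(225,526))],[.45,-.4,-.2])
print("tray",Q,np.degrees(Q[2]),r.round(1).tolist())
print("pipe end",ray("top",a(205,222),.278),"right",ray("top",a(345,238),.278),"scene end",ray("scene",b(541,38),.278))
np.save("poses.npy",[F,W,Q])
M=face(F);X=np.linalg.inv(np.vstack([M,[0,0,0,1]]))
for h in (.278,): print("pipe in face",X@[*ray("top",a(205,222),h),1])
E
```

```text
face [ 0.495   0.0365 -0.1371] -7.853594327119091
[[-0.8, 0.2], [0.3, -0.1], [-0.3, -0.5], [-0.4, -0.7], [-1.7, -0.9], [1.0, -0.8], [-1.7, -0.1], [0.1, 0.8]]
roller [0.5437 0.1125 0.158 ] topcrop [ 79.3249 124.4511] scenecrop [670.8678 204.9505]
nose [0.503  0.0657 0.1367] topcrop [140.4106 174.9589] scenecrop [608.8739 189.4067]
cheek [0.5334 0.0852 0.1559] topcrop [113.6265 136.4307] scenecrop [636.7823 199.6437]
ribhi [0.4865 0.0377 0.1719] topcrop [172.5425 191.4163] scenecrop [575.3763 150.3361]
riblo [0.4216 0.0466 0.126 ] topcrop [166.6846 274.1891] scenecrop [577.3652 132.4053]
wedge [ 0.5033  0.373  -0.2189] -12.543841031247547
[[-0.8, -0.4], [-0.5, 0.5], [-0.7, -0.7], [-0.7, -0.4], [0.1, -1.3], [0.2, -0.8], [0.0, -0.2], [-0.9, 0.3], [-0.7, 0.1], [-0.9, -0.7]]
tray [ 0.4663 -0.3841 -0.2774] -15.894469668785515 [[-0.0, -0.7], [0.4, -1.0], [-0.2, 1.0], [-0.2, 0.6]]
pipe end [0.4571 0.0086 0.278 ] right [ 0.4427 -0.0922  0.278 ] scene end [0.4584 0.0115 0.278 ]
pipe in face [ 0.0802 -0.0328  0.1734  1.    ]
```

The crop confirms the brown piece: butt away from the robot, right side straight, left side tapering (comp pixels (28,460) to (65,545)). The fits agree to about 1 px. The nose, rib and pipe land where they should. Next I move above the wedge.

```bash
python3 -m jog '[{"gripper":93,"dz":-0.15,"yaw":0.241},{"dz":-0.15,"yaw":0.241},{"dz":-0.15,"yaw":0.241},{"dz":-0.15,"yaw":0.241},{"dx":0.036,"dy":-0.24},{"dx":0.036,"dy":-0.24},{"dx":0.036,"dy":-0.24},{"dx":0.036,"dy":-0.24},{"dx":0.036,"dy":-0.24},{"dx":0.036,"dy":-0.24}]' 30
python3 -m jog '[{"dx":0.036,"dy":-0.24},{"dx":0.036,"dy":-0.24},{"dx":0.036,"dy":-0.24},{"dx":0.036,"dy":-0.24},{"dx":0.036,"dy":-0.24},{"dx":0.036,"dy":-0.24},{"dx":0.036,"dy":-0.24},{"dx":0.036,"dy":-0.24},{"dx":0.036,"dy":-0.24},{"dx":0.036,"dy":-0.24}]'
cat >> h.py <<'E'
F,W,Q=np.load("poses.npy")
def to(target,off=(0,0,.167)):
    "tool-axis shift in units that brings the tool point off to the world point target"
    o=manip.get_obs();q=o["tcp_rot"];r=R.from_quat([q[1],q[2],q[3],q[0]])
    d=r.inv().apply(np.asarray(target)-(o["tcp_pos"]+r.apply(off)))
    m=r.as_matrix();print("t",o["t"],"tcp",o["tcp_pos"].round(4),"shift units",(d/.2).round(3),"toolx yaw",np.degrees(np.arctan2(m[1,0],m[0,0])).round(2),"z",m[:,2].round(3),"w",o["width"],"F",o["force"].round(1),"gf",round(o["grasp_force"],1),"q",o["joints"].round(3))
E
python3 -c "
from h import *
to(flat(W)@[.02,0,.024,1])"
```

```text
t 0.1 tcp [ 0.155  -0.5276  0.4043] shift units [ 3.028 -3.779  1.071] toolx yaw 16.37 z [-0.     0.001 -1.   ] w 0.09301342489329326 F [0.3 0.  0.2] gf 0.0 q [-1.37   0.351  1.652  0.     1.139 -0.085]validation failed for argument at $[0]...
validation failed for argument at $[0]...
```

```bash
python3 -m jog '[{"gripper":93,"dx":0,"dy":0,"dz":-0.15,"yaw":0.241},{"gripper":93,"dx":0,"dy":0,"dz":-0.15,"yaw":0.241},{"gripper":93,"dx":0,"dy":0,"dz":-0.15,"yaw":0.241},{"gripper":93,"dx":0,"dy":0,"dz":-0.15,"yaw":0.241},{"gripper":93,"dx":0.036,"dy":-0.24,"dz":0,"yaw":0},{"gripper":93,"dx":0.036,"dy":-0.24,"dz":0,"yaw":0},{"gripper":93,"dx":0.036,"dy":-0.24,"dz":0,"yaw":0},{"gripper":93,"dx":0.036,"dy":-0.24,"dz":0,"yaw":0},{"gripper":93,"dx":0.036,"dy":-0.24,"dz":0,"yaw":0},{"gripper":93,"dx":0.036,"dy":-0.24,"dz":0,"yaw":0}]' 30
python3 -c "
from h import *
to(flat(W)@[.02,0,.024,1])"
```

```text
t: 1.1
tcp_pos: [0.2599, -0.254, 0.5246]
tcp_rot: [-0.0, 0.994, -0.11, 0.0]
force: [0.7, -0.5, 0.3]
width: 0.0932
grasp_force: 0.0
t 1.1 tcp [ 0.2599 -0.254   0.5246] shift units [ 0.605 -3.325  1.668] toolx yaw -12.58 z [ 0.  0. -1.] w 0.09321286880676179 F [ 0.7 -0.5  0.3] gf 0.0 q [-0.902 -0.125  1.894  0.     1.372  0.888]
```

```bash
python3 -m jog '[{"gripper":93,"dx":0.043,"dy":-0.24,"dz":0,"yaw":0},{"gripper":93,"dx":0.043,"dy":-0.24,"dz":0,"yaw":0},{"gripper":93,"dx":0.043,"dy":-0.24,"dz":0,"yaw":0},{"gripper":93,"dx":0.043,"dy":-0.24,"dz":0,"yaw":0},{"gripper":93,"dx":0.043,"dy":-0.24,"dz":0,"yaw":0},{"gripper":93,"dx":0.043,"dy":-0.24,"dz":0,"yaw":0},{"gripper":93,"dx":0.043,"dy":-0.24,"dz":0,"yaw":0},{"gripper":93,"dx":0.043,"dy":-0.24,"dz":0,"yaw":0},{"gripper":93,"dx":0.043,"dy":-0.24,"dz":0,"yaw":0},{"gripper":93,"dx":0.043,"dy":-0.24,"dz":0,"yaw":0}]' >/dev/null
python3 -m jog '[{"gripper":93,"dx":0.044,"dy":-0.231,"dz":0.08,"yaw":0},{"gripper":93,"dx":0.044,"dy":-0.231,"dz":0.08,"yaw":0},{"gripper":93,"dx":0.044,"dy":-0.231,"dz":0.08,"yaw":0},{"gripper":93,"dx":0.044,"dy":-0.231,"dz":0.08,"yaw":0},{"gripper":93,"dx":0,"dy":0,"dz":0.2,"yaw":0},{"gripper":93,"dx":0,"dy":0,"dz":0.2,"yaw":0},{"gripper":93,"dx":0,"dy":0,"dz":0.2,"yaw":0},{"gripper":93,"dx":0,"dy":0,"dz":0.15,"yaw":0},{"gripper":93,"dx":0,"dy":0,"dz":0.1,"yaw":0},{"gripper":93,"dx":0,"dy":0,"dz":0,"yaw":0}]' >/dev/null
python3 -c "
from h import *
import cv2
to(flat(W)@[.02,0,.024,1])
i=manip.read_camera('wrist')[:,:,::-1];cv2.imwrite('pics/w1.png',i)"
```

```text
t 3.1 tcp [0.5218 0.3663 0.2875] shift units [ 0.008 -0.018  0.483] toolx yaw -12.55 z [-0.005 -0.003 -1.   ] w 0.09264845012423498 F [ 0.4 -0.4  0.5] gf 0.0 q [0.539 0.638 1.505 0.    1.005 2.329]
```

View pics/w1.png

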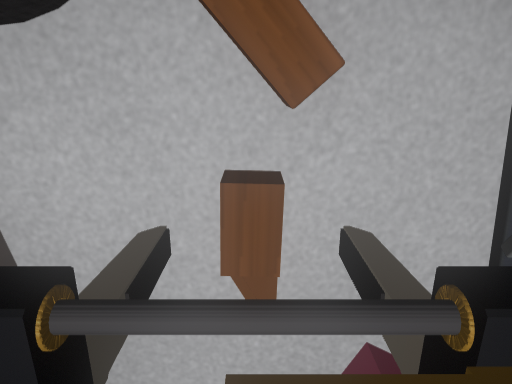

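The wrist view shows the wedge centred between the fingers (columns 220–284), butt up the picture and narrow end toward the robot. I descend and grip.

```bash
python3 -m jog '[{"gripper":93,"dx":0,"dy":-0.01,"dz":0.18,"yaw":0},{"gripper":93,"dx":0,"dy":0,"dz":0.18,"yaw":0},{"gripper":93,"dx":0,"dy":0,"dz":0.11,"yaw":0},{"gripper":93,"dx":0,"dy":0,"dz":0.013,"yaw":0},{"gripper":40,"dx":0,"dy":0,"dz":0,"yaw":0},{"gripper":40,"dx":0,"dy":0,"dz":0,"yaw":0},{"gripper":40,"dx":0,"dy":0,"dz":0,"yaw":0},{"gripper":40,"dx":0,"dy":0,"dz":0,"yaw":0},{"gripper":40,"dx":0,"dy":0,"dz":0,"yaw":0},{"gripper":40,"dx":0,"dy":0,"dz":0,"yaw":0}]' 35
python3 -c "
from h import *
to(flat(W)@[.02,0,.024,1])"
```

```text
t: 4.15
tcp_pos: [0.523, 0.3686, 0.1944]
tcp_rot: [-0.0, 0.994, -0.109, 0.0]
force: [0.1, -0.5, -1.2]
width: 0.0494
grasp_force: 0.0
t 4.15 tcp [0.523  0.3686 0.1944] shift units [-0.001  0.     0.017] toolx yaw -12.55 z [ 0.  0. -1.] w 0.049448247715629126 F [ 0.1 -0.5 -1.2] gf 0.0 q [ 0.541  0.77   1.531 -0.     0.84   2.331]
```

```bash
python3 -m jog '[{"gripper":40,"dx":0,"dy":0,"dz":0,"yaw":0},{"gripper":40,"dx":0,"dy":0,"dz":0,"yaw":0},{"gripper":40,"dx":0,"dy":0,"dz":-0.1,"yaw":0},{"gripper":40,"dx":0,"dy":0,"dz":-0.2,"yaw":-0.157},{"gripper":40,"dx":0,"dy":0,"dz":-0.24,"yaw":0},{"gripper":40,"dx":0,"dy":0,"dz":-0.24,"yaw":0},{"gripper":40,"dx":0,"dy":0,"dz":-0.24,"yaw":0},{"gripper":40,"dx":0,"dy":0,"dz":-0.24,"yaw":0},{"gripper":40,"dx":0,"dy":0,"dz":-0.24,"yaw":0},{"gripper":40,"dx":0,"dy":0,"dz":-0.2,"yaw":0}]' 35
python3 -c "
from h import *
to([.75*np.cos(.137),-.75*np.sin(.137),.53],(0,0,0))"
```

```text
t: 5.15
tcp_pos: [0.5226, 0.3684, 0.5369]
tcp_rot: [-0.0, 0.998, -0.068, 0.001]
force: [-0.1, 0.2, -1.3]
width: 0.0457
grasp_force: 35.0
t 5.15 tcp [0.5226 0.3684 0.5369] shift units [1.413 2.182 0.034] toolx yaw -7.83 z [ 0.001  0.001 -1.   ] w 0.04566410887594706 F [-0.1  0.2 -1.3] gf 35.0 q [0.541 0.432 1.213 0.    1.495 2.249]
```

```bash
python3 -m jog '[{"gripper":40,"dx":0.1,"dy":0.22,"dz":0,"yaw":0},{"gripper":40,"dx":0.1,"dy":0.22,"dz":0,"yaw":0},{"gripper":40,"dx":0.1,"dy":0.22,"dz":0,"yaw":0},{"gripper":40,"dx":0.1,"dy":0.22,"dz":0,"yaw":0},{"gripper":40,"dx":0.1,"dy":0.22,"dz":0,"yaw":0},{"gripper":40,"dx":0.1,"dy":0.22,"dz":0,"yaw":0},{"gripper":40,"dx":0.1,"dy":0.22,"dz":0,"yaw":0},{"gripper":40,"dx":0.1,"dy":0.22,"dz":0,"yaw":0},{"gripper":40,"dx":0.1,"dy":0.22,"dz":0,"yaw":0},{"gripper":40,"dx":0.1,"dy":0.202,"dz":0,"yaw":0}]'
python3 -m jog '[{"gripper":40,"dx":0.24,"dy":0,"dz":0,"yaw":0},{"gripper":40,"dx":0.24,"dy":0,"dz":0,"yaw":0},{"gripper":40,"dx":0.24,"dy":0,"dz":0,"yaw":0},{"gripper":40,"dx":0.24,"dy":0,"dz":0,"yaw":0},{"gripper":40,"dx":0.24,"dy":0,"dz":0,"yaw":0},{"gripper":40,"dx":0.24,"dy":0,"dz":0,"yaw":0},{"gripper":40,"dx":0.24,"dy":0,"dz":0,"yaw":0},{"gripper":40,"dx":0.24,"dy":0,"dz":0,"yaw":0},{"gripper":40,"dx":0.24,"dy":0,"dz":0,"yaw":0},{"gripper":40,"dx":0.24,"dy":0,"dz":0,"yaw":0}]'
python3 -c "
from h import *
to([.75*np.cos(.137),-.75*np.sin(.137),.53],(0,0,0))"
```

```text
t: 6.15
tcp_pos: [0.6618, -0.0932, 0.5339]
tcp_rot: [-0.0, 0.998, -0.069, -0.0]
force: [0.3, 0.9, -1.2]
width: 0.0459
grasp_force: 35.0
t: 7.15
tcp_pos: [0.8776, -0.1213, 0.4778]
tcp_rot: [0.005, 0.995, -0.068, 0.068]
force: [-0.1, 0.3, -1.0]
width: 0.0457
grasp_force: 35.0
t 7.15 tcp [ 0.8776 -0.1213  0.4778] shift units [-0.638 -0.001 -0.351] toolx yaw -7.84 z [ 0.134 -0.018 -0.991] w 0.0457117337776276 F [-0.1  0.3 -1. ] gf 35.0 q [-0.191  1.179  0.013  0.008  1.813  1.519]
```

Overreaching tilts the tool outward, in the direction needed: about 8° so far, and it stays tilted. I continue the same way, adding an upward component.

```bash
python3 -m jog '[{"gripper":40,"dx":0.22,"dy":0,"dz":-0.1,"yaw":0},{"gripper":40,"dx":0.22,"dy":0,"dz":-0.1,"yaw":0},{"gripper":40,"dx":0.22,"dy":0,"dz":-0.1,"yaw":0},{"gripper":40,"dx":0.22,"dy":0,"dz":-0.1,"yaw":0},{"gripper":40,"dx":0.22,"dy":0,"dz":-0.1,"yaw":0},{"gripper":40,"dx":0.22,"dy":0,"dz":-0.1,"yaw":0},{"gripper":40,"dx":0.22,"dy":0,"dz":-0.1,"yaw":0},{"gripper":40,"dx":0.22,"dy":0,"dz":-0.1,"yaw":0},{"gripper":40,"dx":0.22,"dy":0,"dz":-0.1,"yaw":0},{"gripper":40,"dx":0.22,"dy":0,"dz":-0.1,"yaw":0}]'
python3 -c "
from h import *
to([.75*np.cos(.137),-.75*np.sin(.137),.53],(0,0,0))"
```

```text
t: 8.15
tcp_pos: [0.8453, -0.1166, 0.6145]
tcp_rot: [0.014, 0.976, -0.067, 0.207]
force: [0.5, -0.3, -1.2]
width: 0.0458
grasp_force: 35.0
t 8.15 tcp [ 0.8453 -0.1166  0.6145] shift units [-0.644 -0.     0.176] toolx yaw -7.83 z [ 0.403 -0.056 -0.914] w 0.04583969567231723 F [ 0.5 -0.3 -1.2] gf 35.0 q [-0.194  1.026  0.013  0.023  1.684  1.521]
```

```bash
python3 -m jog '[{"gripper":40,"dx":0.22,"dy":0,"dz":-0.1,"yaw":0},{"gripper":40,"dx":0.22,"dy":0,"dz":-0.1,"yaw":0},{"gripper":40,"dx":0.22,"dy":0,"dz":-0.1,"yaw":0},{"gripper":40,"dx":0.22,"dy":0,"dz":-0.1,"yaw":0},{"gripper":40,"dx":0.22,"dy":0,"dz":-0.1,"yaw":0},{"gripper":40,"dx":0.22,"dy":0,"dz":-0.1,"yaw":0},{"gripper":40,"dx":0,"dy":0,"dz":0,"yaw":0},{"gripper":40,"dx":0,"dy":0,"dz":0,"yaw":0},{"gripper":40,"dx":0,"dy":0,"dz":0,"yaw":0},{"gripper":40,"dx":-0.02,"dy":0,"dz":0,"yaw":0}]'
cat >> h.py <<'E'
    e=R.from_matrix(face(F)[:,:3]@np.diag([1,-1,-1])).inv()*r
    print("rotvec err vs face, deg (tool x,y,z)",np.degrees(e.as_rotvec()).round(2))
def fp(x,y,z): return face(F)@[x/1e3,y/1e3,z/1e3,1]
E
python3 -c "
from h import *
to(fp(227,83,60))"
```

```text
t: 9.15
tcp_pos: [0.8036, -0.1109, 0.7039]
tcp_rot: [0.02, 0.956, -0.066, 0.284]
force: [1.0, -0.3, -0.0]
width: 0.0459
grasp_force: 35.0
t 9.15 tcp [ 0.8036 -0.1109  0.7039] shift units [-1.917 -0.935  0.509] toolx yaw -7.84 z [ 0.541 -0.075 -0.837] w 0.0458777645750169 F [ 1.  -0.3 -0. ] gf 35.0 q [-0.198  0.868  0.121  0.033  1.576  1.519]
rotvec err vs face, deg (tool x,y,z) [ 0.   -1.88 -0.01]
```

```bash
python3 -m jog '[{"gripper":40,"dx":0.22,"dy":0,"dz":-0.1,"yaw":0},{"gripper":40,"dx":0.22,"dy":0,"dz":-0.1,"yaw":0},{"gripper":40,"dx":0,"dy":0,"dz":0,"yaw":0},{"gripper":40,"dx":-0.15,"dy":0,"dz":0.05,"yaw":0},{"gripper":40,"dx":-0.2,"dy":-0.1,"dz":0,"yaw":0},{"gripper":40,"dx":-0.2,"dy":-0.1,"dz":0,"yaw":0},{"gripper":40,"dx":-0.2,"dy":-0.1,"dz":0,"yaw":0},{"gripper":40,"dx":-0.2,"dy":-0.1,"dz":0,"yaw":0},{"gripper":40,"dx":-0.2,"dy":-0.1,"dz":0,"yaw":0},{"gripper":40,"dx":-0.2,"dy":-0.1,"dz":0,"yaw":0}]'
python3 -c "
from h import *
to(fp(227,83,60))"
```

```text
t: 10.15
tcp_pos: [0.6362, 0.017, 0.6138]
tcp_rot: [0.021, 0.948, -0.065, 0.312]
force: [1.0, -0.4, -0.3]
width: 0.0461
grasp_force: 35.0
t 10.15 tcp [0.6362 0.017  0.6138] shift units [-0.986 -0.413  0.578] toolx yaw -7.92 z [ 0.588 -0.081 -0.805] w 0.04612461166599659 F [ 1.  -0.4 -0.3] gf 35.0 q [-0.038  0.298  1.265 -0.072  0.947  1.693]
rotvec err vs face, deg (tool x,y,z) [0.03 1.39 0.05]
```

```bash
python3 -m jog '[{"gripper":40,"dx":-0.2,"dy":-0.08,"dz":0,"yaw":0},{"gripper":40,"dx":-0.2,"dy":-0.083,"dz":0.05,"yaw":0},{"gripper":40,"dx":-0.2,"dy":-0.083,"dz":0.09,"yaw":0},{"gripper":40,"dx":-0.2,"dy":-0.083,"dz":0.1,"yaw":0},{"gripper":40,"dx":-0.186,"dy":-0.083,"dz":0.1,"yaw":0},{"gripper":40,"dx":0,"dy":0,"dz":0.12,"yaw":0},{"gripper":40,"dx":0,"dy":0,"dz":0.118,"yaw":0},{"gripper":40,"dx":0,"dy":0,"dz":0,"yaw":0},{"gripper":40,"dx":0,"dy":0,"dz":0,"yaw":0},{"gripper":40,"dx":0,"dy":0,"dz":0,"yaw":0}]'
python3 - <<'E'
from h import *
import cv2
to(fp(227,83,60))
t=manip.read_camera('top');s=manip.read_camera('scene')
np.savez('pics/s2.npz',t=t,s=s)
A=np.zeros((560,800,3),np.uint8)
c=cv2.resize(t[120:260,180:280],(400,560),interpolation=cv2.INTER_CUBIC);A[:,:400]=c
c=cv2.resize(s[90:270,200:330],(400,554),interpolation=cv2.INTER_CUBIC);A[:554,400:]=c
A=A[:,:,::-1].copy()
# predicted wedge outline at present: origin at face (207,83,32.6)
o=manip.get_obs();q=o["tcp_rot"];r=R.from_quat([q[1],q[2],q[3],q[0]])
def wp(m):
    return o["tcp_pos"]+r.apply([m[0]-.02,-m[1],.167+.0274-m[2]])
for m in [(.035,.023,.04),(.035,-.023,.04),(-.04,.023,.04),(-.04,-.023,.04),(-.105,-.015,.022),(-.105,-.023,.022)]:
    u,v=proj("top",[wp(m)])[0];cv2.circle(A,(int((u-180)*4),int((v-120)*4)),2,(0,255,0),-1)
    u,v=proj("scene",[wp(m)])[0];cv2.circle(A,(int(400+(u-200)*400/130),int((v-90)*554/180)),2,(0,255,0),-1)
for m in [(70,82,34),(45,58,36),(82,58,36),(82,49,36),(45,49,36),(30,30,36),(145,135,0)]:
    X=fp(*m);u,v=proj("top",[X])[0];cv2.circle(A,(int((u-180)*4),int((v-120)*4)),2,(0,0,255),-1)
    u,v=proj("scene",[X])[0];cv2.circle(A,(int(400+(u-200)*400/130),int((v-90)*554/180)),2,(0,0,255),-1)
cv2.imwrite('pics/s2.png',A)
E
```

```text
t: 11.15
tcp_pos: [0.5593, 0.1104, 0.4054]
tcp_rot: [0.021, 0.948, -0.066, 0.311]
force: [0.5, 0.5, -1.0]
width: 0.0458
grasp_force: 35.0
t 11.15 tcp [0.5593 0.1104 0.4054] shift units [-0.009 -0.004  0.003] toolx yaw -7.95 z [ 0.587 -0.08  -0.805] w 0.04584240899586144 F [ 0.5  0.5 -1. ] gf 35.0 q [ 0.139  0.314  1.75  -0.351  0.487  2.11 ]
rotvec err vs face, deg (tool x,y,z) [0.04 1.35 0.08]
```

View pics/s2.png

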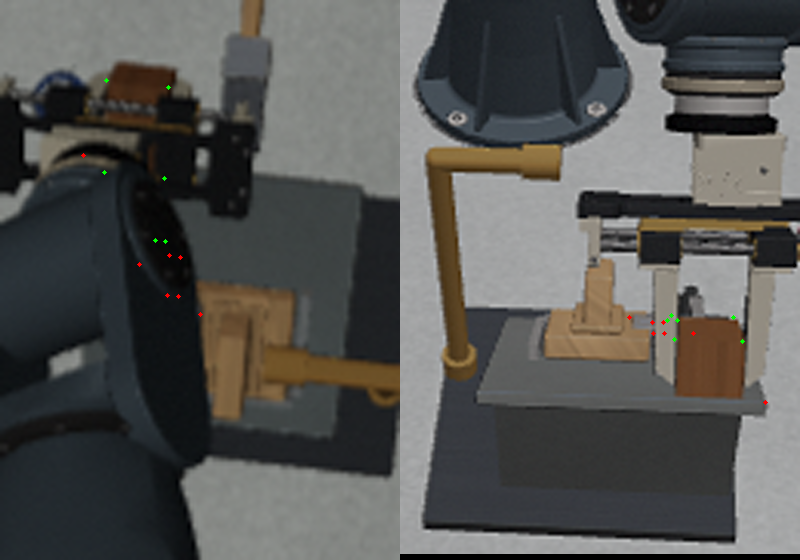

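The scene view has the wedge butt at (677–743, 320–397), which matches the prediction sideways to within 1 mm. The block is still seated and the catch shut. I lower toward the face and start sliding, watching the force.

```bash
python3 -m jog '[{"gripper":40,"dx":0,"dy":0,"dz":0.06,"yaw":0},{"gripper":40,"dx":0,"dy":0,"dz":0.065,"yaw":0},{"gripper":40,"dx":0,"dy":0,"dz":0,"yaw":0},{"gripper":40,"dx":-0.04,"dy":0,"dz":-0.001,"yaw":0},{"gripper":40,"dx":-0.04,"dy":0,"dz":-0.001,"yaw":0},{"gripper":40,"dx":-0.04,"dy":0,"dz":-0.001,"yaw":0},{"gripper":40,"dx":-0.04,"dy":0,"dz":-0.001,"yaw":0},{"gripper":40,"dx":-0.04,"dy":0,"dz":-0.001,"yaw":0},{"gripper":40,"dx":-0.04,"dy":0,"dz":-0.001,"yaw":0},{"gripper":40,"dx":0,"dy":0,"dz":0,"yaw":0}]'
python3 - <<'E'
from h import *
import cv2
to(fp(117,83,33))
s=manip.read_camera('scene')
c=cv2.resize(s[140:240,230:340],(770,700)[:2],interpolation=cv2.INTER_CUBIC)[:600,:,::-1]
cv2.imwrite('pics/s3.png',c)
E
```

```text
t: 12.25
tcp_pos: [0.5342, 0.1138, 0.3559]
tcp_rot: [0.021, 0.948, -0.065, 0.31]
force: [-0.1, -1.9, -1.3]
width: 0.046
grasp_force: 34.9
t 12.25 tcp [0.5342 0.1138 0.3559] shift units [-0.31  -0.005  0.002] toolx yaw -7.89 z [ 0.584 -0.081 -0.807] w 0.045981516067753955 F [-0.1 -1.9 -1.3] gf 34.9 q [ 0.153  0.339  1.856 -0.479  0.376  2.258]
rotvec err vs face, deg (tool x,y,z) [-0.02  1.16  0.03]
```

View pics/s3.png

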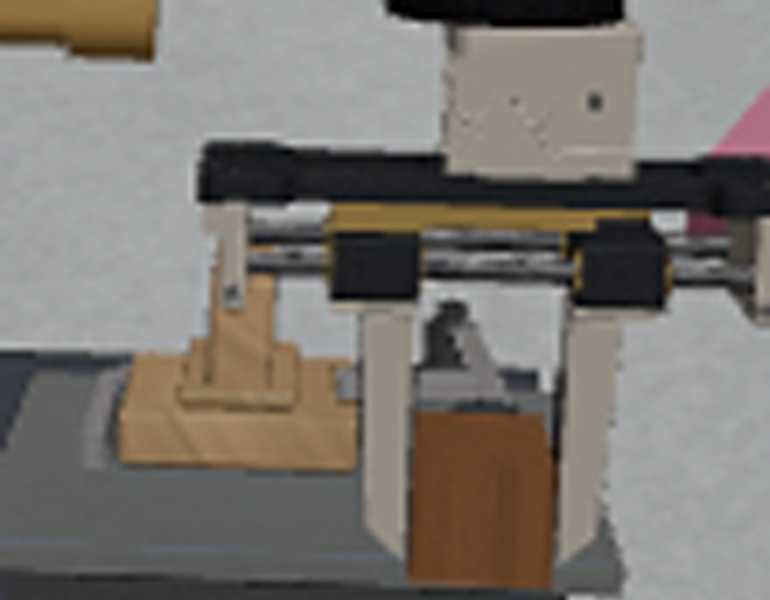

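The wedge tip has entered the gap: the catch is starting to swing and the side force is -1.9 N. The block (about (240,410)) is still seated. I slide the rest of the way.

```bash
python3 -m jog '[{"gripper":40,"dx":-0.03,"dy":0,"dz":0,"yaw":0},{"gripper":40,"dx":-0.04,"dy":0,"dz":0,"yaw":0},{"gripper":40,"dx":-0.04,"dy":0,"dz":0,"yaw":0},{"gripper":40,"dx":-0.04,"dy":0,"dz":0,"yaw":0},{"gripper":40,"dx":-0.04,"dy":0,"dz":0,"yaw":0},{"gripper":40,"dx":-0.04,"dy":0,"dz":0,"yaw":0},{"gripper":40,"dx":-0.04,"dy":0,"dz":0,"yaw":0},{"gripper":40,"dx":-0.04,"dy":0,"dz":0,"yaw":0},{"gripper":40,"dx":0,"dy":0,"dz":0,"yaw":0},{"gripper":40,"dx":0,"dy":0,"dz":0,"yaw":0}]'
python3 - <<'E'
from h import *
import cv2
to(fp(117,83,33))
s=manip.read_camera('scene')
c=cv2.resize(s[140:225,230:340],(770,595),interpolation=cv2.INTER_CUBIC)[:,:,::-1]
cv2.imwrite('pics/s4.png',c)
E
```

```text
t: 13.3
tcp_pos: [0.4847, 0.1205, 0.3189]
tcp_rot: [0.022, 0.949, -0.066, 0.309]
force: [-3.1, -4.2, -2.6]
width: 0.0458
grasp_force: 34.9
t 13.3 tcp [0.4847 0.1205 0.3189] shift units [ 0.002 -0.007 -0.   ] toolx yaw -7.89 z [ 0.583 -0.082 -0.809] w 0.04581815342605352 F [-3.1 -4.2 -2.6] gf 34.9 q [ 0.185  0.323  1.997 -0.724  0.287  2.538]
rotvec err vs face, deg (tool x,y,z) [-0.08  1.05  0.03]
```

View pics/s4.png

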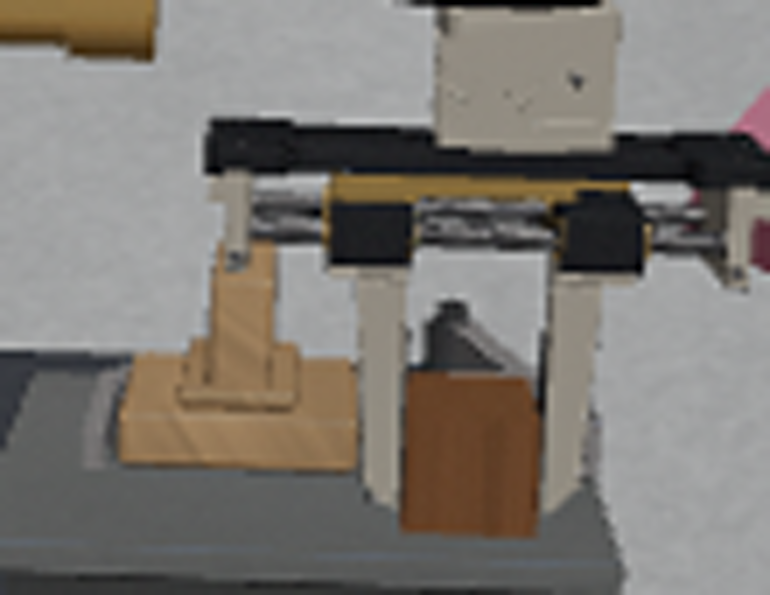

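The wedge is home at about face x 97, the catch arm has swung well left, and the block is untouched. I let go, wait, then back off square to the face.

```bash
python3 -m jog '[{"gripper":62,"dx":0,"dy":0,"dz":0,"yaw":0},{"gripper":62,"dx":0,"dy":0,"dz":0,"yaw":0},{"gripper":62,"dx":0,"dy":0,"dz":0,"yaw":0},{"gripper":62,"dx":0,"dy":0,"dz":0,"yaw":0},{"gripper":62,"dx":0,"dy":0,"dz":0,"yaw":0},{"gripper":62,"dx":0,"dy":0,"dz":-0.05,"yaw":0},{"gripper":62,"dx":0,"dy":0,"dz":-0.1,"yaw":0},{"gripper":62,"dx":0,"dy":0,"dz":-0.12,"yaw":0},{"gripper":70,"dx":0,"dy":0,"dz":-0.12,"yaw":0},{"gripper":70,"dx":0,"dy":0,"dz":0,"yaw":0}]'
python3 - <<'E'
from h import *
import cv2
to(fp(5,81,111))
s=manip.read_camera('scene')
c=cv2.resize(s[140:225,230:340],(770,595),interpolation=cv2.INTER_CUBIC)[:,:,::-1]
cv2.imwrite('pics/s5.png',c)
E
```

```text
t: 14.35
tcp_pos: [0.4388, 0.1273, 0.3851]
tcp_rot: [0.02, 0.948, -0.065, 0.312]
force: [-0.3, 0.8, 0.3]
width: 0.0691
grasp_force: 0.0
t 14.35 tcp [0.4388 0.1273 0.3851] shift units [-0.564  0.009  0.   ] toolx yaw -7.94 z [ 0.589 -0.079 -0.805] w 0.0690721430439715 F [-0.3  0.8  0.3] gf 0.0 q [ 0.222  0.14   2.035 -0.54   0.414  2.367]
rotvec err vs face, deg (tool x,y,z) [0.12 1.43 0.07]
```

View pics/s5.png

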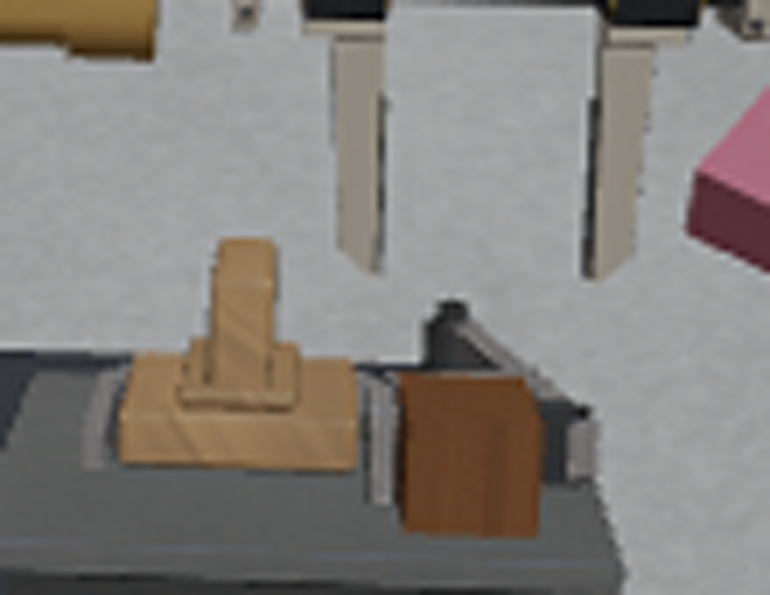

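The wedge alone holds the catch open (arm and roller at (570,430)), the nose is clear, and the block is seated. Next I move down the slope, then across to the rib, staying below the pipe side.

```bash
python3 -m jog '[{"gripper":70,"dx":-0.08,"dy":0,"dz":-0.01,"yaw":0},{"gripper":70,"dx":-0.08,"dy":0,"dz":-0.01,"yaw":0},{"gripper":70,"dx":-0.08,"dy":0,"dz":0,"yaw":0},{"gripper":70,"dx":-0.08,"dy":0,"dz":0,"yaw":0},{"gripper":70,"dx":-0.08,"dy":0,"dz":0,"yaw":0},{"gripper":70,"dx":-0.08,"dy":0,"dz":0,"yaw":0},{"gripper":70,"dx":-0.08,"dy":0,"dz":0,"yaw":0},{"gripper":70,"dx":0,"dy":0,"dz":0,"yaw":0},{"gripper":70,"dx":0,"dy":0,"dz":0,"yaw":0},{"gripper":70,"dx":0,"dy":0,"dz":0,"yaw":0}]'
python3 -c "
from h import *
to(fp(5,0,58))"
```

```text
t: 15.4
tcp_pos: [0.3505, 0.1374, 0.3253]
tcp_rot: [0.02, 0.949, -0.065, 0.307]
force: [-0.9, 0.4, -0.2]
width: 0.0701
grasp_force: 0.0
t 15.4 tcp [0.3505 0.1374 0.3253] shift units [-0.024  0.404  0.287] toolx yaw -7.89 z [ 0.581 -0.077 -0.81 ] w 0.07009534824105142 F [-0.9  0.4 -0.2] gf 0.0 q [ 0.311  0.109  2.266 -0.947  0.315  2.866]
rotvec err vs face, deg (tool x,y,z) [0.16 0.86 0.03]
```

```bash
python3 -m jog '[{"gripper":70,"dx":0,"dy":0.05,"dz":0,"yaw":0},{"gripper":70,"dx":0,"dy":0.07,"dz":0,"yaw":0},{"gripper":70,"dx":0,"dy":0.07,"dz":0,"yaw":0},{"gripper":70,"dx":0,"dy":0.07,"dz":0,"yaw":0},{"gripper":70,"dx":0,"dy":0.07,"dz":0,"yaw":0},{"gripper":70,"dx":0,"dy":0.07,"dz":0,"yaw":0},{"gripper":70,"dx":0,"dy":0,"dz":0,"yaw":0},{"gripper":70,"dx":0,"dy":0,"dz":0,"yaw":0},{"gripper":70,"dx":0,"dy":0,"dz":0,"yaw":0},{"gripper":70,"dx":0,"dy":0,"dz":0,"yaw":0}]'
python3 - <<'E'
from h import *
import cv2
to(fp(5,0,58))
c=manip.read_camera('wrist')[:,:,::-1];cv2.imwrite('pics/w6.png',c)
E
```

```text
t: 16.4
tcp_pos: [0.3393, 0.0586, 0.3248]
tcp_rot: [0.02, 0.949, -0.064, 0.307]
force: [-0.1, -0.6, -0.2]
width: 0.0701
grasp_force: 0.0
t 16.4 tcp [0.3393 0.0586 0.3248] shift units [-0.02   0.006  0.288] toolx yaw -7.78 z [ 0.58  -0.077 -0.811] w 0.07008182868483255 F [-0.1 -0.6 -0.2] gf 0.0 q [ 0.066  0.04   2.346 -0.695  0.181  2.422]
rotvec err vs face, deg (tool x,y,z) [ 0.17  0.81 -0.06]
```

View pics/w6.png

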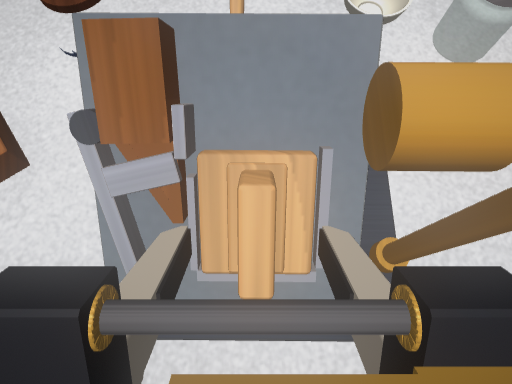

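The wrist view shows the wedge in place, the nose clear, the rib centred between the fingers (columns 238–274), and the pipe up to the right with clearance. I descend.

```bash
python3 -m jog '[{"gripper":70,"dx":0.02,"dy":0,"dz":0.05,"yaw":0},{"gripper":70,"dx":0,"dy":0,"dz":0.05,"yaw":0},{"gripper":70,"dx":0,"dy":0,"dz":0.05,"yaw":0},{"gripper":70,"dx":0,"dy":0,"dz":0.05,"yaw":0},{"gripper":70,"dx":0,"dy":0,"dz":0.03,"yaw":0},{"gripper":70,"dx":0,"dy":0,"dz":0.03,"yaw":0},{"gripper":70,"dx":0,"dy":0,"dz":0,"yaw":0},{"gripper":70,"dx":0,"dy":0,"dz":0,"yaw":0},{"gripper":70,"dx":0,"dy":0,"dz":0,"yaw":0},{"gripper":70,"dx":0,"dy":0,"dz":0,"yaw":0}]'
python3 -c "
from h import *
to(fp(12,0,62))"
```

```text
t: 17.45
tcp_pos: [0.3743, 0.0521, 0.291]
tcp_rot: [0.019, 0.95, -0.065, 0.304]
force: [-0.7, 0.1, 0.7]
width: 0.0698
grasp_force: 0.0
t 17.45 tcp [0.3743 0.0521 0.291 ] shift units [-0.024 -0.001  0.027] toolx yaw -7.86 z [ 0.575 -0.075 -0.815] w 0.06984806493074061 F [-0.7  0.1  0.7] gf 0.0 q [ 0.039  0.185  2.302 -1.155  0.106  2.867]
rotvec err vs face, deg (tool x,y,z) [0.27 0.41 0.  ]
```

```bash
python3 -m jog '[{"gripper":15,"dx":0,"dy":0,"dz":0,"yaw":0},{"gripper":15,"dx":0,"dy":0,"dz":0,"yaw":0},{"gripper":15,"dx":0,"dy":0,"dz":0,"yaw":0},{"gripper":15,"dx":0,"dy":0,"dz":0,"yaw":0},{"gripper":15,"dx":0,"dy":0,"dz":0,"yaw":0},{"gripper":15,"dx":0,"dy":0,"dz":0,"yaw":0},{"gripper":15,"dx":0,"dy":0,"dz":0,"yaw":0},{"gripper":15,"dx":0,"dy":0,"dz":0,"yaw":0},{"gripper":15,"dx":0,"dy":0,"dz":0,"yaw":0},{"gripper":15,"dx":0,"dy":0,"dz":-0.03,"yaw":0}]' 45
python3 -c "
from h import *
to(fp(12,0,72))"
```

```text
t: 18.45
tcp_pos: [0.3711, 0.0525, 0.2954]
tcp_rot: [0.019, 0.951, -0.064, 0.303]
force: [3.9, -0.2, -3.2]
width: 0.0236
grasp_force: 45.0
t 18.45 tcp [0.3711 0.0525 0.2954] shift units [-0.023 -0.002  0.005] toolx yaw -7.77 z [ 0.574 -0.075 -0.816] w 0.023578562816495507 F [ 3.9 -0.2 -3.2] gf 45.0 q [ 0.04   0.169  2.306 -1.043  0.113  2.755]
rotvec err vs face, deg (tool x,y,z) [ 0.25  0.35 -0.07]
```

```bash
python3 -m jog '[{"gripper":15,"dx":0,"dy":0,"dz":-0.05,"yaw":0},{"gripper":15,"dx":0,"dy":0,"dz":-0.05,"yaw":0},{"gripper":15,"dx":0,"dy":0,"dz":-0.06,"yaw":0},{"gripper":15,"dx":-0.02,"dy":0,"dz":-0.08,"yaw":0},{"gripper":15,"dx":-0.02,"dy":0,"dz":-0.08,"yaw":0},{"gripper":15,"dx":-0.02,"dy":0,"dz":-0.08,"yaw":0},{"gripper":15,"dx":-0.02,"dy":0,"dz":-0.08,"yaw":0},{"gripper":15,"dx":0,"dy":0,"dz":-0.08,"yaw":0},{"gripper":15,"dx":0,"dy":0,"dz":-0.08,"yaw":0},{"gripper":15,"dx":0,"dy":0,"dz":-0.05,"yaw":0}]'
python3 -c "
from h import *
to(fp(12,0,72))"
```

```text
t: 19.45
tcp_pos: [0.2779, 0.0646, 0.3992]
tcp_rot: [0.019, 0.951, -0.064, 0.303]
force: [0.2, -0.2, -4.0]
width: 0.0234
grasp_force: 45.0
t 19.45 tcp [0.2779 0.0646 0.3992] shift units [ 0.061 -0.003  0.699] toolx yaw -7.77 z [ 0.573 -0.075 -0.816] w 0.023379975099955833 F [ 0.2 -0.2 -4. ] gf 45.0 q [ 0.109 -0.261  2.36  -0.313  0.459  2.054]
rotvec err vs face, deg (tool x,y,z) [ 0.24  0.33 -0.07]
```

The block is lifted about 140 mm and held (45 N, weight about 4 N). Next I back off from the pipe, swing to the azimuth of the tilt plane, and overreach inward to take the lean out again.

```bash
python3 -m jog '[{"gripper":15,"dx":-0.08,"dy":0,"dz":-0.06,"yaw":0},{"gripper":15,"dx":-0.08,"dy":0,"dz":-0.06,"yaw":0},{"gripper":15,"dx":0,"dy":0.1,"dz":0,"yaw":0},{"gripper":15,"dx":0,"dy":0.1,"dz":0,"yaw":0},{"gripper":15,"dx":0,"dy":0.1,"dz":0,"yaw":0},{"gripper":15,"dx":0,"dy":0.1,"dz":0,"yaw":0},{"gripper":15,"dx":0,"dy":0.1,"dz":0,"yaw":0},{"gripper":15,"dx":-0.15,"dy":0,"dz":0,"yaw":0},{"gripper":15,"dx":-0.15,"dy":0,"dz":0,"yaw":0},{"gripper":15,"dx":-0.15,"dy":0,"dz":0,"yaw":0}]'
python3 -c "
from h import *
to(fp(12,0,72))"
```

```text
t: 20.45
tcp_pos: [0.1548, -0.0193, 0.3504]
tcp_rot: [0.018, 0.951, -0.063, 0.302]
force: [-67.1, 49.8, -61.9]
width: 0.0236
grasp_force: 45.1
t 20.45 tcp [ 0.1548 -0.0193  0.3504] shift units [ 0.659 -0.497  0.821] toolx yaw -7.69 z [ 0.571 -0.073 -0.817] w 0.023590091865495478 F [-67.1  49.8 -61.9] gf 45.1 q [-0.59  -0.617  2.648  0.473  0.601  0.79 ]
rotvec err vs face, deg (tool x,y,z) [ 0.35  0.17 -0.14]
```

The force has jumped to about 100 N; back out at once.

```bash
python3 -m jog '[{"gripper":15,"dx":0.12,"dy":0,"dz":0,"yaw":0},{"gripper":15,"dx":0.12,"dy":0,"dz":0,"yaw":0},{"gripper":15,"dx":0.1,"dy":0,"dz":0,"yaw":0},{"gripper":15,"dx":0.1,"dy":0,"dz":0,"yaw":0},{"gripper":15,"dx":0.1,"dy":0,"dz":0,"yaw":0},{"gripper":15,"dx":0,"dy":0,"dz":0,"yaw":0},{"gripper":15,"dx":0,"dy":0,"dz":0,"yaw":0},{"gripper":15,"dx":0,"dy":0,"dz":0,"yaw":0},{"gripper":15,"dx":0,"dy":0,"dz":0,"yaw":0},{"gripper":15,"dx":0,"dy":0,"dz":0,"yaw":0}]'
python3 - <<'E'
from h import *
import cv2
to(flat(Q)@[0,0,.12,1])
s=manip.read_camera('scene')
cv2.imwrite('pics/s7.png',cv2.resize(s[60:300],(800,375))[:,:,::-1])
E
```

```text
t: 21.45
tcp_pos: [0.2424, -0.0314, 0.413]
tcp_rot: [0.019, 0.951, -0.064, 0.302]
force: [0.2, -0.1, -3.1]
width: 0.0239
grasp_force: 45.0
t 21.45 tcp [ 0.2424 -0.0314  0.413 ] shift units [0.256 1.603 1.133] toolx yaw -7.79 z [ 0.572 -0.074 -0.817] w 0.02390250244216719 F [ 0.2 -0.1 -3.1] gf 45.0 q [-0.374 -0.415  2.409  0.265  0.563  1.15 ]
rotvec err vs face, deg (tool x,y,z) [ 0.25  0.24 -0.05]
```

View pics/s7.png

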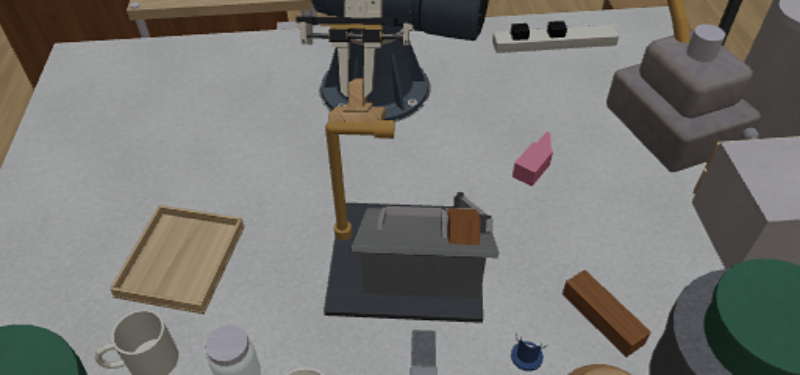

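Force is back to normal (-3 N), the block is still in the fingers, and the wedge still holds the catch. The view budget is used up, so I measure how the block sits in the grip numerically, fitting its outline in the wrist image.

```bash
cat >> h.py <<'E'
import cv2
CW=manip.camera_params("wrist")
def box(x0,x1,y0,y1,z0,z1): return np.array([[x,y,z] for x in(x0,x1) for y in(y0,y1) for z in(z0,z1)])/1e3
PARTS=[box(-50,50,-45,45,0,22),box(-40,40,-12,12,22,72)]
def toolpts(m,th,gx,gz):
    "block points -> tool; grip point at block (gx,0,gz), pivot th about tool y (+: far end of block up)"
    p=R.from_euler('y',th).apply((m-[gx,0,gz])*[1,-1,-1]); return p+[0,0,.167]
def sil(th,gx,gz):
    M=np.zeros((384,512),np.uint8);C=np.linalg.inv(CW["tool_from_camera"])
    for b in PARTS:
        c=toolpts(b,th,gx,gz)@C[:3,:3].T+C[:3,3];u=c@CW["mtx"].T;u=u[:,:2]/u[:,2:]
        cv2.fillConvexPoly(M,cv2.convexHull(u.astype(np.float32)).astype(np.int32),1)
    return M
def gripfit(show=True):
    im=manip.read_camera("wrist");h=cv2.cvtColor(im,cv2.COLOR_RGB2HSV)
    w=((h[...,0]>6)&(h[...,0]<22)&(h[...,1]>60)&(h[...,2]>110)).astype(np.uint8)
    w[280:]=0
    n,l,s,c=cv2.connectedComponentsWithStats(w);k=1+np.argmax(s[1:,4]);w=(l==k).astype(np.uint8)
    best=[]
    for th in np.radians(np.arange(-50,51,4.)):
        for gx in (.005,.012,.019,.026):
            for gz in (.058,.066): 
                M=sil(th,gx,gz);M[280:]=0
                best.append(((M&w).sum()/(M|w).sum(),np.degrees(th),gx,gz))
    best.sort(reverse=True);print("wood bbox",s[k],[tuple(np.round(b,3)) for b in best[:5]]);return im,w
E
python3 - <<'E'
from h import *
im,w=gripfit()
# ascii of mask and colours
for r in range(100,290,12): print(r,''.join('#' if w[r,c] else '.' for c in range(120,400,5)))
print(im[200,240:280:8].tolist())
E
```

```text
wood bbox [  418    84    94   147 12548] [(np.float64(0.0), np.float64(50.0), np.float64(0.026), np.float64(0.066)), (np.float64(0.0), np.float64(50.0), np.float64(0.026), np.float64(0.058)), (np.float64(0.0), np.float64(50.0), np.float64(0.019), np.float64(0.066)), (np.float64(0.0), np.float64(50.0), np.float64(0.019), np.float64(0.058)), (np.float64(0.0), np.float64(50.0), np.float64(0.012), np.float64(0.066))]
100 ........................................................
112 ........................................................
124 ........................................................
136 ........................................................
148 ........................................................
160 ........................................................
172 ........................................................
184 ........................................................
196 ........................................................
208 ........................................................
220 ........................................................
232 ........................................................
244 ........................................................
256 ........................................................
268 ........................................................
280 ........................................................
[[197, 156, 112], [208, 164, 118], [191, 151, 108], [191, 151, 107], [193, 153, 109]]
```

```bash
sed -i 's/    w\[280:\]=0/    w[280:]=0;w[:,410:]=0;w[:,:100]=0/' h.py
python3 - <<'E'
from h import *
im,w=gripfit()
for r in range(40,290,12): print(r,''.join('#' if w[r,c] else '.' for c in range(100,410,5)))
M=sil(0,.017,.066)
print('model');
for r in range(40,290,12): print(r,''.join('#' if M[r,c] else '.' for c in range(100,410,5)))
E
```

```text
wood bbox [  182   147   146   133 11086] [(np.float64(0.717), np.float64(-6.0), np.float64(0.019), np.float64(0.066)), (np.float64(0.713), np.float64(2.0), np.float64(0.026), np.float64(0.066)), (np.float64(0.704), np.float64(-18.0), np.float64(0.005), np.float64(0.066)), (np.float64(0.698), np.float64(-10.0), np.float64(0.012), np.float64(0.066)), (np.float64(0.69), np.float64(-22.0), np.float64(0.005), np.float64(0.066))]
40 ..............................................................
52 ..............................................................
64 ..............................................................
76 ..............................................................
88 ..............................................................
100 ..............................................................
112 ..............................................................
124 ..............................................................
136 ..............................................................
148 ..............................................................
160 ..
[... 1438 characters left out ...]
..............................
172 ................##############################................
184 ................##############################................
196 ................##############################................
208 ................##############################................
220 ................##############################................
232 .................#############################................
244 .................#############################................
256 .................############################.................
268 .................############################.................
280 .................############################.................
```

The block is still square in the fingers: pivot about 0°, far base edge near row 178, grip at block x about 19 mm and z about 66 mm. I carry it over the tray leaning, then touch its lower edge down and let it pivot flat.

```bash
python3 -m jog '[{"gripper":15,"dx":0,"dy":0.15,"dz":0,"yaw":0},{"gripper":15,"dx":0,"dy":0.2,"dz":0,"yaw":0},{"gripper":15,"dx":0,"dy":0.2,"dz":0,"yaw":0},{"gripper":15,"dx":0,"dy":0.2,"dz":0,"yaw":0},{"gripper":15,"dx":0,"dy":0.2,"dz":0,"yaw":0},{"gripper":15,"dx":0,"dy":0.2,"dz":0,"yaw":0},{"gripper":15,"dx":0,"dy":0.2,"dz":0,"yaw":0},{"gripper":15,"dx":0,"dy":0.15,"dz":0,"yaw":0},{"gripper":15,"dx":0,"dy":0.08,"dz":0,"yaw":0},{"gripper":15,"dx":0,"dy":0,"dz":0,"yaw":0}]'
python3 -c "
from h import *
to(np.append(Q[:2]-.0313*np.array([.9907,-.136]),.130))"
```

```text
t: 22.6
tcp_pos: [0.2024, -0.3352, 0.4119]
tcp_rot: [0.019, 0.951, -0.065, 0.3]
force: [0.3, 0.7, -4.1]
width: 0.0237
grasp_force: 45.0
t 22.6 tcp [ 0.2024 -0.3352  0.4119] shift units [0.161 0.068 0.999] toolx yaw -7.9 z [ 0.569 -0.075 -0.819] w 0.023698170948565273 F [ 0.3  0.7 -4.1] gf 45.0 q [-1.27   0.006  2.102  0.732  0.895  0.006]
rotvec err vs face, deg (tool x,y,z) [0.19 0.02 0.04]
```

```bash
python3 -m jog '[{"gripper":15,"dx":0.03,"dy":0.02,"dz":0.1,"yaw":0},{"gripper":15,"dx":0.03,"dy":0.02,"dz":0.15,"yaw":0},{"gripper":15,"dx":0.03,"dy":0.028,"dz":0.15,"yaw":0},{"gripper":15,"dx":0.03,"dy":0,"dz":0.15,"yaw":0},{"gripper":15,"dx":0.04,"dy":0,"dz":0.15,"yaw":0},{"gripper":15,"dx":0,"dy":0,"dz":0.15,"yaw":0},{"gripper":15,"dx":0,"dy":0,"dz":0.1,"yaw":0},{"gripper":15,"dx":0,"dy":0,"dz":0.05,"yaw":0},{"gripper":15,"dx":0,"dy":0,"dz":0,"yaw":0},{"gripper":15,"dx":0,"dy":0,"dz":0,"yaw":0}]'
python3 - <<'E'
from h import *
to(np.append(Q[:2]-.0313*np.array([.9907,-.136]),.105))
im,w=gripfit()
o=manip.get_obs();q=o["tcp_rot"];r=R.from_quat([q[1],q[2],q[3],q[0]])
b=o["tcp_pos"]+r.apply(toolpts(PARTS[0],0,.019,.066));print("lowest block pt",b[np.argmin(b[:,2])])
E
```

```text
t: 23.6
tcp_pos: [0.3405, -0.3656, 0.2675]
tcp_rot: [0.019, 0.951, -0.064, 0.301]
force: [0.2, -0.3, -3.2]
width: 0.024
grasp_force: 45.0
t 23.6 tcp [ 0.3405 -0.3656  0.2675] shift units [-0.074  0.01   0.105] toolx yaw -7.77 z [ 0.57  -0.074 -0.818] w 0.023956767661729217 F [ 0.2 -0.3 -3.2] gf 45.0 q [-0.995  0.432  2.001  1.052  0.528 -0.177]
rotvec err vs face, deg (tool x,y,z) [ 0.24  0.06 -0.07]
wood bbox [  161   130   196   150 20227] [(np.float64(0.693), np.float64(42.0), np.float64(0.026), np.float64(0.058)), (np.float64(0.692), np.float64(38.0), np.float64(0.026), np.float64(0.058)), (np.float64(0.689), np.float64(46.0), np.float64(0.026), np.float64(0.058)), (np.float64(0.682), np.float64(34.0), np.float64(0.026), np.float64(0.058)), (np.float64(0.678), np.float64(30.0), np.float64(0.019), np.float64(0.058))]
lowest block pt [ 0.41125027 -0.42021619  0.03727018]
```

```bash
python3 -m jog '[{"gripper":15,"dx":-0.025,"dy":0.005,"dz":0.035,"yaw":0},{"gripper":15,"dx":-0.025,"dy":0.005,"dz":0.035,"yaw":0},{"gripper":15,"dx":-0.015,"dy":0,"dz":0.02,"yaw":0},{"gripper":15,"dx":-0.01,"dy":0,"dz":0.015,"yaw":0},{"gripper":15,"dx":-0.003,"dy":0,"dz":0.004,"yaw":0},{"gripper":15,"dx":-0.003,"dy":0,"dz":0.004,"yaw":0},{"gripper":15,"dx":-0.003,"dy":0,"dz":0.004,"yaw":0},{"gripper":15,"dx":0,"dy":0,"dz":0,"yaw":0},{"gripper":15,"dx":0,"dy":0,"dz":0,"yaw":0},{"gripper":15,"dx":0,"dy":0,"dz":0,"yaw":0}]'
python3 -c "
from h import *
to(np.append(Q[:2]-.0313*np.array([.9907,-.136]),.1))"
```

```text
t: 24.65
tcp_pos: [0.3401, -0.3677, 0.238]
tcp_rot: [0.019, 0.951, -0.064, 0.3]
force: [-0.3, -0.1, -3.2]
width: 0.0236
grasp_force: 45.0
t 24.65 tcp [ 0.3401 -0.3677  0.238 ] shift units [-0.003 -0.001  0.005] toolx yaw -7.8 z [ 0.569 -0.074 -0.819] w 0.023598867090050324 F [-0.3 -0.1 -3.2] gf 45.0 q [-0.998  0.492  2.008  1.158  0.499 -0.301]
rotvec err vs face, deg (tool x,y,z) [ 0.24  0.04 -0.05]
```

```bash
python3 -m jog '[{"gripper":15,"dx":0,"dy":0,"dz":0,"yaw":0},{"gripper":15,"dx":0,"dy":0,"dz":0,"yaw":0},{"gripper":15,"dx":-0.003,"dy":0,"dz":0.004,"yaw":0},{"gripper":15,"dx":-0.003,"dy":0,"dz":0.004,"yaw":0},{"gripper":15,"dx":-0.003,"dy":0,"dz":0.004,"yaw":0},{"gripper":15,"dx":-0.003,"dy":0,"dz":0.004,"yaw":0},{"gripper":15,"dx":-0.003,"dy":0,"dz":0.004,"yaw":0},{"gripper":15,"dx":-0.003,"dy":0,"dz":0.004,"yaw":0},{"gripper":15,"dx":0,"dy":0,"dz":0,"yaw":0},{"gripper":15,"dx":0,"dy":0,"dz":0,"yaw":0}]' 12
python3 -c "
from h import *
to(np.append(Q[:2]-.0313*np.array([.9907,-.136]),.1))"
```

```text
t: 25.65
tcp_pos: [0.3411, -0.3682, 0.2337]
tcp_rot: [0.019, 0.951, -0.064, 0.303]
force: [5.7, 4.3, 13.2]
width: 0.0239
grasp_force: 12.0
t 25.65 tcp [ 0.3411 -0.3682  0.2337] shift units [ 0.001 -0.003 -0.015] toolx yaw -7.73 z [ 0.573 -0.075 -0.816] w 0.023923562120948656 F [ 5.7  4.3 13.2] gf 12.0 q [-0.998  0.502  2.008  1.184  0.497 -0.328]
rotvec err vs face, deg (tool x,y,z) [ 0.26  0.33 -0.11]
```

Contact with the floor: the upward force rose to 13 N. Now I follow the arc with a light grip.

```bash
python3 -m jog '[{"gripper":15,"dx":0.013,"dy":0,"dz":0.012,"yaw":0},{"gripper":15,"dx":0.013,"dy":0,"dz":0.016,"yaw":0},{"gripper":15,"dx":0.013,"dy":0,"dz":0.016,"yaw":0},{"gripper":15,"dx":0.013,"dy":0,"dz":0.016,"yaw":0},{"gripper":15,"dx":0.01,"dy":0,"dz":0.018,"yaw":0},{"gripper":15,"dx":0.01,"dy":0,"dz":0.018,"yaw":0},{"gripper":15,"dx":0.01,"dy":0,"dz":0.018,"yaw":0},{"gripper":15,"dx":0.01,"dy":0,"dz":0.018,"yaw":0},{"gripper":15,"dx":0,"dy":0,"dz":0,"yaw":0},{"gripper":15,"dx":0,"dy":0,"dz":0,"yaw":0}]' 8
cat > fitb.py <<'E'
from h import *
# block pitch/position from the scene+top cameras: template of expected edges is weak, so compare block outline with model by gradient score
def blockscore():
    o=manip.get_obs();q=o["tcp_rot"];r=R.from_quat([q[1],q[2],q[3],q[0]])
    g=o["tcp_pos"]+r.apply([0,0,.167]);ims={n:manip.read_camera(n) for n in("top","scene")}
    ed={n:cv2.GaussianBlur(cv2.magnitude(*[cv2.Sobel(cv2.cvtColor(i,cv2.COLOR_RGB2GRAY).astype(np.float32),-1,a,b) for a,b in((1,0),(0,1))]),(0,0),1) for n,i in ims.items()}
    out=[]
    for ph in range(-10,56,3):
        for gx in(.010,.019,.028):
            B=R.from_euler('ZY',[-.137,-np.radians(ph)]);s=0;k=0
            for b in PARTS:
                X=g+B.apply(b-[gx,0,.066])
                for i in range(8):
                    for j in (1,2,4):
                        if i&j: continue
                        L=X[i]+np.linspace(0,1,25)[:,None]*(X[i|j]-X[i])
                        u=proj("scene",L);s+=cv2.remap(ed["scene"],u[:,0].astype(np.float32),u[:,1].astype(np.float32),1).sum();k+=25
            out.append((round(s/k,2),ph,gx))
    out.sort(reverse=True);print(out[:6]);return ims
E
python3 - <<'E'
from fitb import *
to(np.append(Q[:2]-.0313*np.array([.9907,-.136]),.1))
ims=blockscore();np.savez('pics/s8.npz',**ims)
E
```

```text
t: 26.65
tcp_pos: [0.3698, -0.3716, 0.2207]
tcp_rot: [0.019, 0.951, -0.064, 0.3]
force: [-0.2, -0.2, -3.3]
width: 0.0241
grasp_force: 8.0
t 26.65 tcp [ 0.3698 -0.3716  0.2207] shift units [-0.076 -0.001 -0.152] toolx yaw -7.81 z [ 0.569 -0.074 -0.819] w 0.024059476304606565 F [-0.2 -0.2 -3.3] gf 8.0 q [-0.951  0.554  1.957  1.192  0.469 -0.296]
rotvec err vs face, deg (tool x,y,z) [ 0.26  0.02 -0.03]
[(np.float32(145.91), -4, 0.028), (np.float32(145.83), -7, 0.028), (np.float32(144.79), -1, 0.028), (np.float32(142.53), -10, 0.028), (np.float32(141.12), 2, 0.028), (np.float32(139.18), 2, 0.019)]
```

Force is back to the block's weight, so it has pivoted to near flat (edge fit about -4° to 2°) and hangs just off the floor. I lower to touch.

```bash
python3 -m jog '[{"gripper":15,"dx":-0.003,"dy":0,"dz":0.004,"yaw":0},{"gripper":15,"dx":-0.003,"dy":0,"dz":0.004,"yaw":0},{"gripper":15,"dx":-0.003,"dy":0,"dz":0.004,"yaw":0},{"gripper":15,"dx":-0.003,"dy":0,"dz":0.004,"yaw":0},{"gripper":15,"dx":-0.003,"dy":0,"dz":0.004,"yaw":0},{"gripper":15,"dx":-0.003,"dy":0,"dz":0.004,"yaw":0},{"gripper":15,"dx":-0.003,"dy":0,"dz":0.004,"yaw":0},{"gripper":15,"dx":-0.003,"dy":0,"dz":0.004,"yaw":0},{"gripper":15,"dx":0,"dy":0,"dz":0,"yaw":0},{"gripper":15,"dx":0,"dy":0,"dz":0,"yaw":0}]' 8
python3 -c "
from fitb import *
to(np.append(Q[:2]-.0313*np.array([.9907,-.136]),.1))
blockscore()"
```

```text
t: 27.75
tcp_pos: [0.3701, -0.3721, 0.2136]
tcp_rot: [0.019, 0.951, -0.064, 0.301]
force: [5.0, -1.0, 5.7]
width: 0.0238
grasp_force: 8.0
t 27.75 tcp [ 0.3701 -0.3721  0.2136] shift units [-0.059 -0.004 -0.181] toolx yaw -7.76 z [ 0.571 -0.075 -0.818] w 0.023835632989489736 F [ 5.  -1.   5.7] gf 8.0 q [-0.951  0.569  1.957  1.226  0.463 -0.333]
rotvec err vs face, deg (tool x,y,z) [ 0.18  0.15 -0.07]
[(np.float32(152.97), -4, 0.028), (np.float32(149.9), -7, 0.028), (np.float32(147.18), -1, 0.028), (np.float32(146.27), -10, 0.019), (np.float32(145.3), -7, 0.019), (np.float32(145.28), -10, 0.028)]
```

Floor contact at a grip height that implies a pitch within about 5°. I press 2 mm more, release and wait.

```bash
python3 -m jog '[{"gripper":15,"dx":-0.003,"dy":0,"dz":0.004,"yaw":0},{"gripper":15,"dx":-0.003,"dy":0,"dz":0.004,"yaw":0},{"gripper":15,"dx":0,"dy":0,"dz":0,"yaw":0},{"gripper":45,"dx":0,"dy":0,"dz":0,"yaw":0},{"gripper":45,"dx":0,"dy":0,"dz":0,"yaw":0},{"gripper":45,"dx":0,"dy":0,"dz":0,"yaw":0},{"gripper":45,"dx":0,"dy":0,"dz":0,"yaw":0},{"gripper":45,"dx":0,"dy":0,"dz":0,"yaw":0},{"gripper":45,"dx":0,"dy":0,"dz":-0.05,"yaw":0},{"gripper":45,"dx":0,"dy":0,"dz":-0.1,"yaw":0}]' 5
python3 -m jog '[{"gripper":45,"dx":0,"dy":0,"dz":-0.2,"yaw":0},{"gripper":45,"dx":0,"dy":0,"dz":-0.2,"yaw":0},{"gripper":45,"dx":0,"dy":0,"dz":-0.2,"yaw":0},{"gripper":45,"dx":0,"dy":0,"dz":-0.2,"yaw":0},{"gripper":45,"dx":-0.05,"dy":0,"dz":-0.1,"yaw":0},{"gripper":45,"dx":0,"dy":0,"dz":0,"yaw":0},{"gripper":45,"dx":0,"dy":0,"dz":0,"yaw":0},{"gripper":45,"dx":0,"dy":0,"dz":0,"yaw":0},{"gripper":45,"dx":0,"dy":0,"dz":0,"yaw":0},{"gripper":45,"dx":0,"dy":0,"dz":0,"yaw":0}]'
python3 - <<'E'
from h import *
to([.4,-.38,.3])
ims={n:manip.read_camera(n) for n in("top","scene")}
np.savez('pics/s9.npz',**ims)
ed={n:cv2.GaussianBlur(cv2.magnitude(*[cv2.Sobel(cv2.cvtColor(i,cv2.COLOR_RGB2GRAY).astype(np.float32),-1,a,b) for a,b in((1,0),(0,1))]),(0,0),1) for n,i in ims.items()}
def score(p,n=("scene","top")):
    B=R.from_euler('ZY',[p[2],-p[3]]);s=0
    low=min((B.apply(PARTS[0]))[:,2])
    for b in PARTS:
        X=np.array([p[0],p[1],.006-low])+B.apply(b)
        for i in range(8):
            for j in(1,2,4):
                if not i&j:
                    L=X[i]+np.linspace(0,1,25)[:,None]*(X[i|j]-X[i])
                    for c in n:
                        u=proj(c,L).astype(np.float32);s+=cv2.remap(ed[c],u[:,0],u[:,1],1).mean()
    return s
from scipy.optimize import differential_evolution
for n in (("scene",),("scene","top")):
    d=differential_evolution(lambda p:-score(p,n),[(.42,.52),(-.43,-.33),(-.4,.15),(-.3,.7)],seed=1,maxiter=40)
    print(n,d.x.round(3),round(-d.fun,1),"tray frame",(np.linalg.inv(np.vstack([flat(Q),[0,0,0,1]]))@[*d.x[:2],0,1])[:2].round(3))
for th in(-.1,-.05,0,.05,.1,.3,.6): print(th,round(max(score((x,d.x[1],d.x[2],th)) for x in np.arange(.44,.5,.004)),1),end='; ')
E
```

```text
t: 28.85
tcp_pos: [0.3521, -0.3691, 0.2353]
tcp_rot: [0.018, 0.952, -0.064, 0.3]
force: [-0.4, 0.0, 0.5]
width: 0.0449
grasp_force: 0.0
t: 29.85
tcp_pos: [0.2423, -0.3549, 0.3764]
tcp_rot: [0.018, 0.952, -0.064, 0.3]
force: [0.1, -0.8, -0.3]
width: 0.0454
grasp_force: 0.0
t 29.85 tcp [ 0.2423 -0.3549  0.3764] shift units [ 0.435  0.021 -0.064] toolx yaw -7.81 z [ 0.569 -0.073 -0.819] w 0.045381971534103754 F [ 0.1 -0.8 -0.3] gf 0.0 q [-1.188  0.132  2.068  0.788  0.784 -0.013]
rotvec err vs face, deg (tool x,y,z) [ 0.32  0.   -0.03]
('scene',) [ 0.457 -0.335 -0.214 -0.3  ] 3150.4 tray frame [-0.022  0.045]
('scene', 'top') [ 0.456 -0.335 -0.263 -0.296] 4977.6 tray frame [-0.023  0.045]
-0.1 4652.7; -0.05 4541.4; 0 4479.1; 0.05 4432.1; 0.1 4345.5; 0.3 4007.7; 0.6 3855.7;
```

The edge fit locks onto the tray walls, so instead I compare against the initial picture of the empty tray.

```bash
python3 - <<'E'
from h import *
from scipy.optimize import differential_evolution
z=np.load('pics/s9.npz');M={}
for n in("scene","top"):
    a=cv2.imread(f"pics/{n}_raw.png")[:,:,::-1];d=cv2.absdiff(a,z[n]).max(2)
    m=(d>22).astype(np.uint8);u=proj(n,[flat(Q)@[x,y,h,1] for x in(-.1,.1) for y in(-.085,.085) for h in(0,.1)]).astype(np.float32)
    k=np.zeros_like(m);cv2.fillConvexPoly(k,cv2.convexHull(u).astype(np.int32),1);m&=k
    M[n]=cv2.morphologyEx(m,cv2.MORPH_OPEN,np.ones((2,2),np.uint8))
    x,y,w,h=cv2.boundingRect(k)
    print(n,x,y)
    for r in range(y,y+h,2): print(''.join('#' if M[n][r,c] else '.' if k[r,c] else ' ' for c in range(x,x+w)))
def S(p,n):
    B=R.from_euler('ZY',[p[2],-p[3]]);low=B.apply(PARTS[0])[:,2].min();m=np.zeros((384,512),np.uint8)
    for b in PARTS:
        cv2.fillConvexPoly(m,cv2.convexHull((proj(n,np.array([p[0],p[1],.006-low])+B.apply(b))*16).astype(np.int32)),1,shift=4)
    return m
def cost(p):
    c=0
    for n in("scene","top"):
        m=S(p,n);c-=(m&M[n]).sum()/(m|M[n]).sum()
    return c
d=differential_evolution(cost,[(.40,.53),(-.44,-.33),(-.5,.2),(-.3,.7)],seed=1,maxiter=60)
print(d.x.round(3),d.fun)
for th in(-.1,0,.1,.3,.6):print(th,round(min(cost((x,d.x[1],d.x[2],th)) for x in np.arange(.43,.51,.004)),3),end='; ')
E
```

```text
scene 60 173
                                 ....                                                           
                                ...................                                             
                               ..................................                               
                             ..................................................                 
                            ..............................................................      
                           ................................................................     
                          .................................................................     
                         ...................................................................    
                       .....................................................................    
                      .......................................................................   
                     ........................................................................   
                    
[... 5121 characters left out ...]
......................         
...........................................................          
...........................................................          
      ....................................................           
              ............................................           
                      ....................................           
                             ............................            
                                     ....................            
                                             ...........             
[ 0.457 -0.376 -0.081 -0.002] -0.5904662284777394
-0.1 -0.574; 0 -0.585; 0.1 -0.576; 0.3 -0.552; 0.6 -0.494;
```

The fit against the empty tray puts the block flat (pitch 0.00 rad) within about 12 mm of the tray centre. The gripper is clear and nothing has been near the wedge since. I hand in.

```bash
python3 -c "
from cell import manip
print(manip.sign_off())"
```

```text
the job is handed in; nothing more can be done
None
```

I handed the job in at about 30 s: the wedge was holding the catch open when last seen and the block measured flat in the tray, but no verdict came back, and one brief contact of about 97 N at the wrist (limit 120 N) while carrying the block could have broken the 40 N arm/gripper contact limit.

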